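Release and slide open the filter cover of a bench air filter

ROBOT

A 6-joint arm with a two-finger parallel gripper is mounted at the origin on a cart in front of the work surface, level with it; the furniture and walls round the work are solid. World frame = base frame: x ahead of the robot, y to its left, z up, the work surface at z = 0. Lengths are in m, angles in rad, forces in N, time in s.
With the tool pointing down it reaches from about 0.4 to 0.925 m from the base axis. Payload 12.5 kg.
Tool frame: the origin (TCP) lies midway between the tips of the shut fingers; the grasp point (between the pads) lies 19 mm behind it (env.grip_depth is the distance from the TCP to the grasp point, in m); z points along the fingers, x is the direction in which the jaws open and shut, and the axes are right-handed (so a half turn about z gives the same grasp; the last joint's range is limited). The gripper opens to 95 mm and grips with 3 to 60 N. Pads are 20 mm wide; open, the fingers measure 119 mm over their backs; the gripper's body (75 mm by 180 mm) begins 59 mm behind the grasp point.
Start: joints at [1.023, 0.491, 1.559, -0, 1.092, -0.106], TCP at [0.267, 0.565, 0.215] pointing down, gripper open.
Joint ranges: [-3.1, 3.1], [-0.84, 2.19], [0.05, 2.79], [-1.13, 4.28], [0.06, 2.93], [-2.69, 2.69]. Speed limits (rad/s): [2.22, 2.22, 2.79, 3.14, 3.14, 3.14].

INTERFACE

Orientations are given as a 3x3 rotation matrix whose columns are the frame's x, y, z axes.
In Python, from workcell import sensors, imaging, env gives the robot as it stands. The module is installed in compiled form; this text tells all that it offers.
- The arm moves only by the tool arm_command, never from a script. Its argument "moves" is a list of rows, each an object of numbers: "dx", "dy", "dz": the shift along the tool's x, y, z as a fraction of full scale; "ax", "ay", "az": the turn, a rotation vector about the tool's x, y, z as a fraction of full scale; "hand": the gripper command: -1 is shut, 1 is fully open, values between are in proportion. A call has 1 to 5 rows; each row shifts and turns the commanded pose from where the row before left it, along the tool's axes as they then stand; what a row does not reach is not made up. Full scale, the value 1, is 0.04 m for a shift and 5 degrees for a turn. A row lasts 1/10 s, in which the tool goes at most 50 mm and 8.59 degrees, less where a joint would pass 70% of its speed; a pose out of reach is approached as far as the arm can. A call with a number of a shift or a turn outside -1 to 1 is refused whole. A call with a gripper value outside its range is refused whole. The fingers move at their own pace and stop on an object; "grip_force" is the grip in N (left out, the last holds). Time passes only in rows, so rows that do not move let the fingers close. It gives the time, the measured TCP pose, the force and the opening at its end, in the units of the state.
- sensors.observe(): the state, without advancing time (a new reading comes with each control period).
- imaging.grab_frame(name): name is "scene" or "side" or "wrist"; returns the picture (420x560x3 uint8, blue, green, red); there is no depth.
- imaging.camera_info(name): a dict with "camera_matrix" (3x3 intrinsics, pixels), "T" (4x4, takes a point from camera to world coordinates). Camera axes: x right, y down, z forward; pixel columns grow to the right and rows downward; lengths in m; the calibration is good to about 2 mm. A picture is of the moment at which its call begins: read the wrist's pose just before it. camera_info takes no time and is no camera call; for the wrist camera it gives the pose at the moment of the call.
- env.job_done(): hands the job in, once; it reports no verdict.
The state is a dict: "time": time; "qpos": joint angles; "joint_velocities": joint speeds; "tau": joint torques, N m; "eef_pos": TCP position; "eef_rot": TCP orientation; "wrist_force": force on the tool from outside, world axes, zero at the start; "wrist_torque": the same for the moment, N m; "width": finger opening in m.
Only numpy, scipy, OpenCV 4.12 (cv2) and the standard library are available. Lean on these libraries where they do the work, as an engineer would, in place of code of your own. Each camera call takes 0.05 s, during which the arm holds its last target. There are 200 camera calls.

TASK

Open the bench air filter for inspection: press the orange snap tab all the way in with the fingertips so that the blue cover springs free, then push the cover off its seat along its rails onto the empty deck, until the whole filter opening is uncovered. Only press and push: do not pinch the cover's ledge or lift the cover, and leave the bottle, the dish and the vial where they stand. Finish with the tab sprung back up and the cover lying flat at rest in its rails.

Things in the scene. Friction and masses are not known exactly. Their poses are not given: they have to be found in the camera images.
- filter_unit: White box fixed to the bench, 112 (x) x 236 (y) mm, grey deck 55 mm up. Origin: centre of underside, z up. Snap tab near the -y end, filter opening (58 x 54 mm, yellow pleats) centred at y = -18 mm, then empty deck to a 12 mm high end stop at y = 107 mm. Side rails (9.5 mm over the deck, inner lips at x = +-39 mm) keep the cover down. Two spring blocks, 6 mm over the deck, at x = +-28, y = -71 mm.
- filter_cover: Loose blue cover: plate 84 (x) x 80 (y) x 5 mm, 95 to 150 g. Origin: centre of its underside; seated at x 0, y -18, z 55 mm of the unit, axes parallel. The tab's nose blocks a loop on its -y edge. Ledge across it 60 mm wide, y = 5 to 15 mm, top 25 mm up. Tab pressed: pins throw it about 15 mm to +y; then it slides freely (about 1 N), opening clear 67 mm from the seat, end stop at 85 mm.
- push_point (a point): Middle of the ledge's rear face (which looks to the cover's -y), 13 mm above the plate's underside: push here towards +y. Moves with the cover. Behind it, 45 mm of flat plate lie free for the fingertips.
- ledge_rear: The rear (-y) 3 mm of the ledge, part of the cover; origin as the cover's.
- ledge_front: The front (+y) 3 mm of the ledge, part of the cover; origin as the cover's.
- snap_tab (a joint): How far the orange tab is pressed down, m: 0 up, 0.009 fully in (hard stop). Its nose frees the cover at about 0.007. The spring takes 3 N at first, 5 N fully in, with friction up to about 8 N. It springs back up when let go.
- tab_top (a point): Centre of the top of the orange tab button, 36 (unit x) x 26 (unit y) mm, 18 mm above the deck when up; press straight down. Moves with the tab.
- dropper_bottle: Amber dropper bottle with a black cap, 34 mm wide, 63 mm tall, loose bystander beyond the end-stop end of the unit. Origin: centre of its underside, z up.
- petri_dish: Clear round dish with a tan filling, 92 mm wide, 15 mm tall, loose bystander beyond the tab end of the unit. Origin: centre of its underside, z up.
- white_vial: White vial with a white cap, 23 mm wide, 51 mm tall, loose bystander beside the unit on the robot's side. Origin: centre of its underside, z up.
Not all that is in view belongs to the job. Of the things that look like the filter_cover, the largest one is meant.

How it is judged:
By the outcome, as a careful person would: the job done as asked, in the order asked, and still so for the second after the job is handed in, with the robot touching nothing.
It also fails if it takes over 38 s, if anything falls off the work surface, if the arm or the gripper's body presses on something with over 40 N, if the wrist force passes 120 N, or if a joint passes its speed limit or range.

## Working session

There is one attempt and no reset: what is moved stays moved. The work goes in short steps, Python scripts to look and compute and a tool call to move; the robot and the scene stay as the last step left them, time stands still between calls to the robot, and variables do not carry over. Pictures are saved under pics/ and viewed, about 8 in all and at most 12, crops included, and the job is handed in when it is done.

Besides the shell and the picture viewer there is one more tool, called by a JSON object that holds its "name" and its "arguments", one argument or row to a line. arm_command: Moves the arm, as the interface text tells. Its arguments: {"type":"object","properties":{"moves":{"type":"array"},"grip_force":{"type":"number"}},"required":["moves"]}

```bash
mkdir -p pics; python3 - <<'E'
from workcell import sensors, imaging, env
import cv2,numpy as np
for n in("scene","side"):
    f=imaging.grab_frame(n);cv2.imwrite(f"pics/{n}0.png",f)
    c=imaging.camera_info(n);print(n,np.round(c["camera_matrix"],1).tolist(),np.round(c["T"],3).tolist())
s=sensors.observe();print(s["time"],s["eef_pos"],np.round(s["eef_rot"],3).tolist(),s["width"])
E
```

```text
scene [[443.0, 0.0, 279.7], [0.0, 443.0, 206.5], [0.0, 0.0, 1.0]] [[0.764, -0.443, 0.469, -0.027], [-0.646, -0.533, 0.547, -0.737], [0.007, -0.721, -0.693, 0.911], [0.0, 0.0, 0.0, 1.0]]
side [[518.1, 0.0, 289.9], [0.0, 518.1, 208.7], [0.0, 0.0, 1.0]] [[-1.0, -0.016, -0.012, 0.519], [0.002, 0.553, -0.833, 1.05], [0.02, -0.833, -0.553, 0.844], [0.0, 0.0, 0.0, 1.0]]
0.1 [0.26710933 0.56482111 0.21414562] [[0.428, 0.904, -0.0], [0.904, -0.428, -0.001], [-0.001, -0.0, -1.0]] 0.0949126332574622
```

View pics/scene0.png

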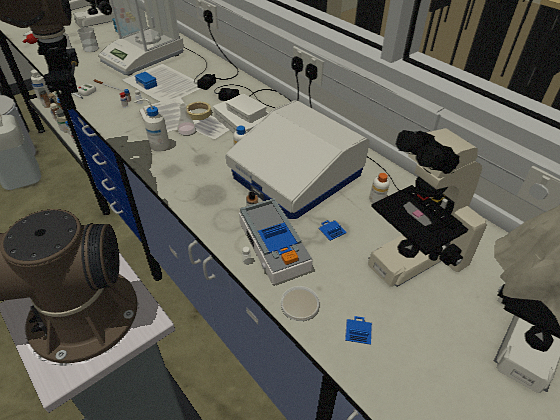

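View pics/side0.png

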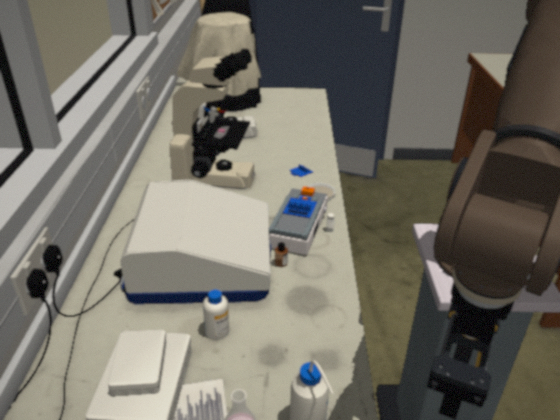

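The blue cover candidates in the scene view are at (280,237) on the white unit, (333,230) on the bench and (358,330) on the bench. The first is the largest and sits in the unit next to the orange tab at (290,258), so it is the one meant. I'll confirm that in one crop and measure.

```bash
cat > h.py <<'E'
from workcell import sensors, imaging, env
import cv2,numpy as np
def ray(c,uv,z):
    K,T=np.array(c["camera_matrix"]),np.array(c["T"])
    d=T[:3,:3]@np.linalg.solve(K,[uv[0],uv[1],1]);o=T[:3,3]
    return o+d*(z-o[2])/d[2]
def proj(c,p):
    K,T=np.array(c["camera_matrix"]),np.array(c["T"])
    q=K@(T[:3,:3].T@(np.array(p)-T[:3,3]));return q[:2]/q[2]
def blobs(f,lo,hi,amin=15):
    m=cv2.inRange(cv2.cvtColor(f,cv2.COLOR_BGR2HSV),lo,hi)
    cs,_=cv2.findContours(m,cv2.RETR_EXTERNAL,cv2.CHAIN_APPROX_NONE)
    return [(cv2.contourArea(c),c) for c in sorted(cs,key=cv2.contourArea,reverse=True) if cv2.contourArea(c)>amin]
OR=((5,170,120),(20,255,255));BL=((100,150,60),(125,255,255))
E
python3 - <<'E'
from h import *
for n,b in(("scene",(220,180,360,350)),("side",(250,150,350,270))):
    f=cv2.imread(f"pics/{n}0.png");c=imaging.camera_info(n)
    for nm,r,z in(("or",OR,.073),("bl",BL,.062)):
        for a,k in blobs(f,*r):
            m=cv2.moments(k);u=(m["m10"]/m["m00"],m["m01"]/m["m00"])
            if b[0]<u[0]<b[2] and b[1]<u[1]<b[3]: print(n,nm,a,np.round(u,1),np.round(ray(c,u,z),3),cv2.boundingRect(k))
f=cv2.imread("pics/scene0.png")[185:325,225:375]
cv2.imwrite("pics/crop1.png",cv2.resize(f,None,fx=5,fy=4.2857 if 0 else 4.28,interpolation=cv2.INTER_CUBIC)[:600,:800])
E
```

```text
scene or 92.5 [289.3 255.4] [ 0.447 -0.222  0.073] (282, 250, 16, 11)
scene bl 677.0 [277.9 238.1] [ 0.469 -0.153  0.062] (258, 223, 39, 32)
scene bl 516.0 [358.4 330.4] [ 0.43  -0.468  0.062] (346, 316, 26, 28)
scene bl 288.5 [331.8 229.4] [ 0.597 -0.22   0.062] (319, 220, 27, 20)
side or 56.0 [307.6 190.4] [ 0.451 -0.205  0.073] (302, 187, 12, 8)
side bl 403.0 [299.8 207. ] [ 0.474 -0.136  0.062] (284, 197, 32, 21)
side bl 89.0 [300.1 171.1] [ 0.47  -0.336  0.062] (292, 166, 19, 10)
```

View pics/crop1.png

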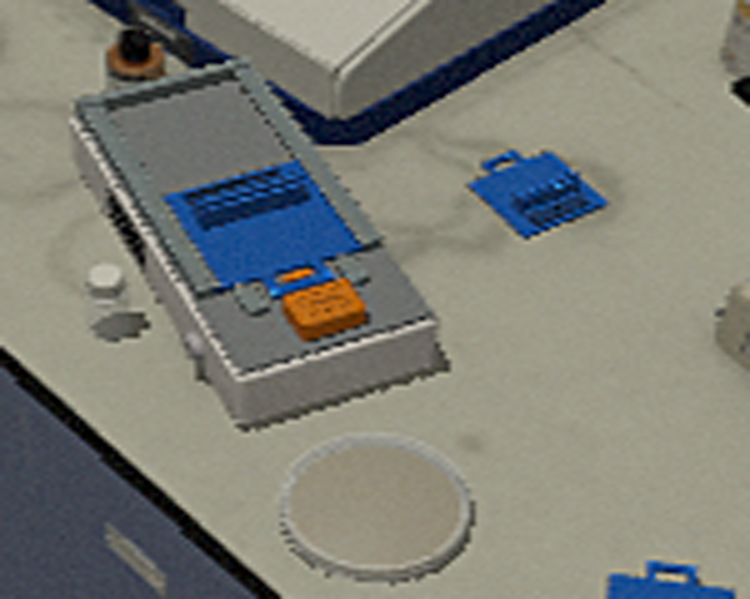

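The crop confirms it: the big blue cover is seated in the white unit behind the orange tab, and the two loose pieces on the bench are smaller decoys. Bottle is at the top-left, vial on the left and dish below. Next, the unit's yaw.

```bash
python3 - <<'E'
from h import *
c=imaging.camera_info("scene")
P=[ray(c,(225+u/5,185+v/4.28),.055) for u,v in((240,375),(437,322),(73,112))]
for p in P:print(np.round(p,4))
e=P[2]-P[0];print("yaw y-axis",np.degrees(np.arctan2(e[1],e[0])),np.linalg.norm(e)); x=P[1]-P[0];print(np.degrees(np.arctan2(x[1],x[0])),np.linalg.norm(x))
for nm,uv,z in(("bottle",(225+135/5,185+40/4.28),.06),("vial",(225+103/5,185+275/4.28),.05),("dish",(225+378/5,185+500/4.28),.015)):print(nm,ray(c,uv,z).round(3))
# fine yaw from cover/orange not needed
f=imaging.grab_frame("side");cv2.imwrite("pics/sidecrop.png",cv2.resize(f[165:275,240:350],None,fx=5,fy=5,interpolation=cv2.INTER_CUBIC))
E
```

```text
[ 0.392  -0.2264  0.055 ]
[ 0.4913 -0.2595  0.055 ]
[ 0.4562 -0.0042  0.055 ]
yaw y-axis 73.88077333366607 0.23122290814421587
-18.419263954087775 0.10472465164772307
bottle [0.521 0.024 0.06 ]
vial [ 0.388 -0.121  0.05 ]
dish [ 0.407 -0.312  0.015]
```

```bash
python3 - <<'E'
from h import *
c=imaging.camera_info("scene");d=imaging.camera_info("side")
g=lambda u,v:(225+u/5,185+v/4.28)
print("box corner",ray(c,g(345,142),0), "left bottom",ray(c,(229,178),0),"right",ray(c,(362,180),0))
b=ray(c,g(345,142),0)
for z in(.05,.08,.1,.15):print(z,proj(c,[b[0],b[1],z]))
# same box in side view: check
print(proj(d,b))
for q in((300,104),(368,150)): print([ray(c,q,z).round(2) for z in(.1,.2)])
E
```

```text
box corner [ 0.5906745  -0.08101682  0.        ] left bottom [ 5.50902454e-01  1.85545200e-01 -1.11022302e-16] right [ 0.86932739 -0.09181002  0.        ]
0.05 [294.52478365 205.6865072 ]
0.08 [294.85390446 197.85267192]
0.1 [295.07959585 192.48069561]
0.15 [295.66708989 178.49698071]
[256.73319084 236.49291806]
[array([0.91, 0.25, 0.1 ]), array([0.79, 0.13, 0.2 ])]
[array([ 0.89, -0.08,  0.1 ]), array([ 0.78, -0.16,  0.2 ])]
```

{"name": "arm_command", "arguments": {
  "moves": [
    {"dy": 0.9,"dx": -0.15,"az": 0.7,"hand": -1},
    {"dy": 1,"dx": -0.15,"az": 0.75,"hand": -1},
    {"dy": 1,"dx": -0.15,"az": 0.75,"hand": -1},
    {"dy": 1,"dx": -0.15,"az": 0.75,"hand": -1},
    {"dy": 1,"dx": -0.15,"az": 0.75,"hand": -1}
  ],
  "grip_force": 20
}}

```text
$.moves[0]: bad value
```

{"name": "arm_command", "arguments": {
  "moves": [
    {"dx": -0.15,"dy": 0.9,"dz": 0,"ax": 0,"ay": 0,"az": 0.7,"hand": -1},
    {"dx": -0.15,"dy": 1,"dz": 0,"ax": 0,"ay": 0,"az": 0.75,"hand": -1},
    {"dx": -0.15,"dy": 1,"dz": 0,"ax": 0,"ay": 0,"az": 0.75,"hand": -1},
    {"dx": -0.15,"dy": 1,"dz": 0,"ax": 0,"ay": 0,"az": 0.75,"hand": -1},
    {"dx": -0.15,"dy": 1,"dz": 0,"ax": 0,"ay": 0,"az": 0.75,"hand": -1}
  ],
  "grip_force": 20
}}

```text
time: 0.65
eef_pos: [0.4163, 0.433, 0.2144]
eef_rot: [[0.694, 0.72, -0.0], [0.72, -0.694, -0.0], [-0.0, -0.0, -1.0]]
wrist_force: [0.8, 0.2, -0.4]
width: 0.0605
```

{"name": "arm_command", "arguments": {
  "moves": [
    {"dx": -0.2,"dy": 1,"dz": 0,"ax": 0,"ay": 0,"az": 0.75,"hand": -1},
    {"dx": -0.2,"dy": 1,"dz": 0,"ax": 0,"ay": 0,"az": 0.75,"hand": -1},
    {"dx": -0.2,"dy": 1,"dz": 0,"ax": 0,"ay": 0,"az": 0.75,"hand": -1},
    {"dx": -0.2,"dy": 1,"dz": 0,"ax": 0,"ay": 0,"az": 0.75,"hand": -1},
    {"dx": -0.2,"dy": 1,"dz": 0,"ax": 0,"ay": 0,"az": 0.75,"hand": -1}
  ]
}}

```text
time: 1.15
eef_pos: [0.5092, 0.2523, 0.2145]
eef_rot: [[0.889, 0.458, -0.0], [0.458, -0.889, 0.0], [-0.0, -0.0, -1.0]]
wrist_force: [0.0, -0.2, 0.8]
width: 0.0208
```

{"name": "arm_command", "arguments": {
  "moves": [
    {"dx": -0.2,"dy": 1,"dz": 0,"ax": 0,"ay": 0,"az": 0.75,"hand": -1},
    {"dx": -0.2,"dy": 1,"dz": 0,"ax": 0,"ay": 0,"az": 0.75,"hand": -1},
    {"dx": -0.2,"dy": 1,"dz": 0,"ax": 0,"ay": 0,"az": 0.75,"hand": -1},
    {"dx": -0.2,"dy": 1,"dz": 0,"ax": 0,"ay": 0,"az": 0.75,"hand": -1},
    {"dx": -0.2,"dy": 1,"dz": 0,"ax": 0,"ay": 0,"az": 0.75,"hand": -1}
  ]
}}

```text
time: 1.65
eef_pos: [0.5391, 0.0514, 0.2145]
eef_rot: [[0.989, 0.148, -0.0], [0.148, -0.989, 0.0], [-0.0, -0.0, -1.0]]
wrist_force: [1.3, 0.1, -0.5]
width: 0.0003
```

{"name": "arm_command", "arguments": {
  "moves": [
    {"dx": -0.1,"dy": 1,"dz": 0,"ax": 0,"ay": 0,"az": 0.75,"hand": -1},
    {"dx": -0.1,"dy": 1,"dz": 0,"ax": 0,"ay": 0,"az": 0.75,"hand": -1},
    {"dx": 0,"dy": 0,"dz": 0,"ax": 0,"ay": 0,"az": 0,"hand": -1}
  ]
}}

```text
time: 1.95
eef_pos: [0.5406, -0.031, 0.2144]
eef_rot: [[1.0, 0.015, -0.0], [0.015, -1.0, -0.0], [-0.0, 0.0, -1.0]]
wrist_force: [0.5, 0.9, -0.8]
width: 0.0001
```

{"name": "arm_command", "arguments": {
  "moves": [
    {"dx": -0.35,"dy": 1,"dz": 0,"ax": 0,"ay": 0,"az": 0.9,"hand": -1},
    {"dx": -0.35,"dy": 1,"dz": 0,"ax": 0,"ay": 0,"az": 0.9,"hand": -1},
    {"dx": -0.35,"dy": 1,"dz": 0,"ax": 0,"ay": 0,"az": 0.9,"hand": -1},
    {"dx": -0.35,"dy": 1,"dz": 0,"ax": 0,"ay": 0,"az": 0.9,"hand": -1},
    {"dx": 0,"dy": 0,"dz": 0,"ax": 0,"ay": 0,"az": 0,"hand": -1}
  ]
}}

```text
time: 2.45
eef_pos: [0.4679, -0.183, 0.2145]
eef_rot: [[0.956, -0.294, -0.001], [-0.294, -0.956, -0.0], [-0.001, 0.0, -1.0]]
wrist_force: [0.3, 0.3, 0.7]
width: 0.0003
```

```bash
python3 - <<'E'
from h import *
s=sensors.observe();c=imaging.camera_info("wrist");f=imaging.grab_frame("wrist");cv2.imwrite("pics/w1.png",f)
print(s["eef_pos"],np.round(c["T"],3).tolist(),np.round(c["camera_matrix"],1).tolist())
for nm,r,z in(("or",OR,.073),("bl",BL,.06)):
    for a,k in blobs(f,*r,80)[:3]:
        m=cv2.moments(k);u=(m["m10"]/m["m00"],m["m01"]/m["m00"])
        bx=cv2.boxPoints(cv2.minAreaRect(k));print(nm,a,np.round(u,1),ray(c,u,z).round(4));print([ray(c,q,z).round(4).tolist()[:2] for q in bx],bx.round().tolist())
E
```

```text
[ 0.46793642 -0.18299668  0.21453646] [[0.956, -0.286, -0.07, 0.487], [-0.295, -0.929, -0.225, -0.12], [-0.0, 0.236, -0.972, 0.384], [0.0, 0.0, 0.0, 1.0]] [[341.7, 0.0, 275.4], [0.0, 341.7, 207.4], [0.0, 0.0, 1.0]]
bl 7151.5 [268.8 156.2] [ 0.4722 -0.1463  0.06  ]
[[0.4467, -0.0966], [0.5197, -0.1176], [0.4961, -0.2082], [0.4179, -0.1859]] [[226.0, 112.0], [309.0, 110.0], [311.0, 210.0], [228.0, 212.0]]
bl 2653.5 [429.1 136.6] [ 0.62   -0.1729  0.06  ]
[[0.6009, -0.1379], [0.6471, -0.1489], [0.6409, -0.205], [0.5928, -0.1936]] [[401.0, 105.0], [453.0, 102.0], [457.0, 163.0], [405.0, 166.0]]
```

View pics/w1.png

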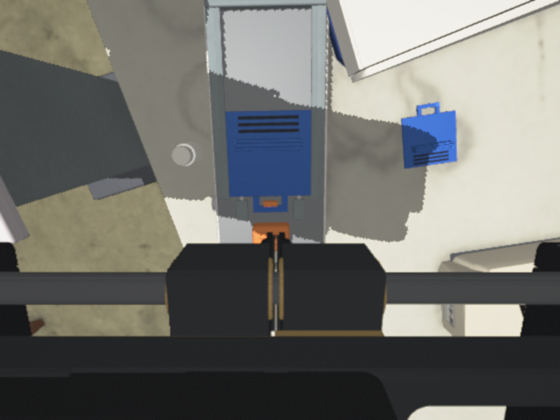

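The wrist view shows the seated cover (px 227–311 × 112–195), the tab's far edge at row 224 (columns 253–289), and the fingertips at about (275,240). The smaller decoy is off to the right.

```bash
python3 - <<'E'
from h import *
T=np.array(imaging.camera_info("wrist")["T"])
c=imaging.camera_info("wrist")
q=[ray(c,p,.060)[:2] for p in((227,111.5),(310.5,111.5),(229,195.5),(310,195.5))]
for p in q:print(p.round(4))
yd=(q[0]+q[1]-q[2]-q[3])/2;a=np.degrees(np.arctan2(yd[1],yd[0]));print("ydir",a,np.linalg.norm(yd),[np.degrees(np.arctan2(*(q[j]-q[i])[::-1])) for i,j in((0,1),(2,3),(2,0),(3,1))])
print("cover c",sum(q)/4)
t=[ray(c,p,.073)[:2] for p in((253,224),(289,224))];print("tab far edge",t,np.linalg.norm(t[0]-t[1]))
y=np.array([.292,.956]);print("tab c",sum(t)/2-.013*y)
x=np.array([.956,-.292]);print("unit along y of tab vs cover",(sum(t)/2-.013*y-sum(q)/4)@y,(sum(t)/2-sum(q)/4)@x)
E
```

```text
[ 0.4487 -0.0949]
[ 0.5217 -0.1172]
[ 0.4252 -0.1696]
[ 0.5002 -0.1925]
ydir 73.28633605613493 0.07838211476835581 [np.float64(-16.983041365381823), np.float64(-16.981382302391697), np.float64(72.52411341627216), np.float64(74.04848544915654)]
cover c [ 0.47393611 -0.1435561 ]
tab far edge [array([ 0.44053066, -0.20038188]), array([ 0.47319485, -0.21035634])] 0.03415316639729077
tab c [ 0.45306675 -0.21779711]
unit along y of tab vs cover -0.07706825438803863 0.001727269454750235
```

{"name": "arm_command", "arguments": {
  "moves": [
    {"dx": -0.1,"dy": 0.95,"dz": 0,"ax": 0,"ay": 0,"az": 0,"hand": -1},
    {"dx": 0,"dy": 0,"dz": 1,"ax": 0,"ay": 0,"az": 0,"hand": -1},
    {"dx": 0,"dy": 0,"dz": 1,"ax": 0,"ay": 0,"az": 0,"hand": -1},
    {"dx": 0,"dy": 0,"dz": 1,"ax": 0,"ay": 0,"az": 0,"hand": -1},
    {"dx": 0,"dy": 0,"dz": 0,"ax": 0,"ay": 0,"az": 0,"hand": -1}
  ]
}}

```text
time: 3.0
eef_pos: [0.4537, -0.2134, 0.091]
eef_rot: [[0.958, -0.287, -0.006], [-0.287, -0.958, 0.004], [-0.007, -0.002, -1.0]]
wrist_force: [0.5, 0.3, 0.7]
width: 0.0006
```

```bash
python3 - <<'E'
from h import *
a=imaging.grab_frame("scene");b=imaging.grab_frame("side")
a=cv2.resize(a[195:285,230:330],None,fx=4,fy=4,interpolation=cv2.INTER_CUBIC);b=cv2.resize(b[175:265,260:350],None,fx=4,fy=4,interpolation=cv2.INTER_CUBIC)
cv2.imwrite("pics/c2.png",np.hstack([a,b]))
E
```

```text
(no output)
```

View pics/c2.png

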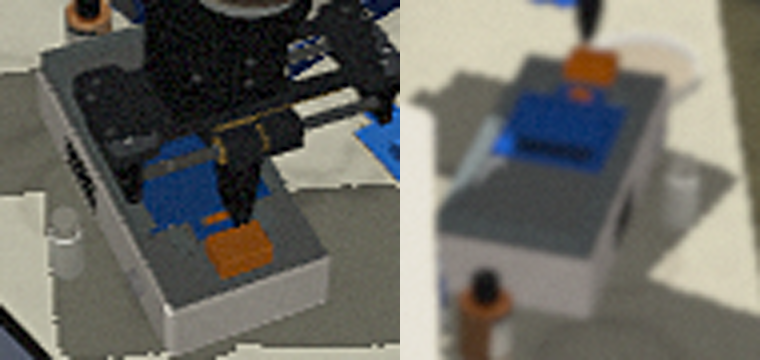

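The closed fingertips hang about 2 cm over the tab in both views, so I'll press in small steps.

{"name": "arm_command", "arguments": {
  "moves": [
    {"dx": 0,"dy": 0,"dz": 0.2,"ax": 0,"ay": 0,"az": 0,"hand": -1},
    {"dx": 0,"dy": 0,"dz": 0,"ax": 0,"ay": 0,"az": 0,"hand": -1},
    {"dx": 0,"dy": 0,"dz": 0,"ax": 0,"ay": 0,"az": 0,"hand": -1}
  ]
}}

```text
time: 3.4
eef_pos: [0.4553, -0.2158, 0.0875]
eef_rot: [[0.957, -0.289, 0.001], [-0.289, -0.957, -0.001], [0.001, 0.0, -1.0]]
wrist_force: [-0.2, -0.6, 0.2]
width: 0.0006
```

{"name": "arm_command", "arguments": {
  "moves": [
    {"dx": -0.03,"dy": 0.07,"dz": 0.2,"ax": 0,"ay": 0,"az": 0,"hand": -1},
    {"dx": 0,"dy": 0,"dz": 0.15,"ax": 0,"ay": 0,"az": 0,"hand": -1},
    {"dx": 0,"dy": 0,"dz": 0.05,"ax": 0,"ay": 0,"az": 0,"hand": -1},
    {"dx": 0,"dy": 0,"dz": 0.05,"ax": 0,"ay": 0,"az": 0,"hand": -1},
    {"dx": 0,"dy": 0,"dz": 0,"ax": 0,"ay": 0,"az": 0,"hand": -1}
  ]
}}

```text
time: 3.9
eef_pos: [0.4529, -0.2182, 0.0685]
eef_rot: [[0.957, -0.289, -0.0], [-0.289, -0.957, -0.0], [-0.0, 0.0, -1.0]]
wrist_force: [-1.2, -1.6, 2.4]
width: 0.0008
```

{"name": "arm_command", "arguments": {
  "moves": [
    {"dx": 0,"dy": 0,"dz": 0.04,"ax": 0,"ay": 0,"az": 0,"hand": -1},
    {"dx": 0,"dy": 0,"dz": 0.04,"ax": 0,"ay": 0,"az": 0,"hand": -1},
    {"dx": 0,"dy": 0,"dz": 0,"ax": 0,"ay": 0,"az": 0,"hand": -1}
  ]
}}

```text
time: 4.2
eef_pos: [0.4529, -0.2182, 0.0654]
eef_rot: [[0.957, -0.289, 0.0], [-0.289, -0.957, -0.0], [0.0, 0.0, -1.0]]
wrist_force: [-2.0, -3.2, 4.3]
width: 0.0001
```

{"name": "arm_command", "arguments": {
  "moves": [
    {"dx": 0,"dy": 0,"dz": 0.04,"ax": 0,"ay": 0,"az": 0,"hand": -1},
    {"dx": 0,"dy": 0,"dz": 0,"ax": 0,"ay": 0,"az": 0,"hand": -1},
    {"dx": 0,"dy": 0,"dz": 0,"ax": 0,"ay": 0,"az": 0,"hand": -1}
  ]
}}

```text
time: 4.5
eef_pos: [0.453, -0.2182, 0.0643]
eef_rot: [[0.957, -0.289, 0.0], [-0.289, -0.957, -0.0], [0.0, 0.0, -1.0]]
wrist_force: [-2.9, -3.3, 8.5]
width: 0.0001
```

{"name": "arm_command", "arguments": {
  "moves": [
    {"dx": 0,"dy": 0,"dz": 0.04,"ax": 0,"ay": 0,"az": 0,"hand": -1},
    {"dx": 0,"dy": 0,"dz": 0,"ax": 0,"ay": 0,"az": 0,"hand": -1}
  ]
}}

```text
time: 4.7
eef_pos: [0.4531, -0.2182, 0.064]
eef_rot: [[0.957, -0.289, 0.001], [-0.289, -0.957, -0.001], [0.001, 0.001, -1.0]]
wrist_force: [-7.3, -0.5, 30.6]
width: 0.0008
```

```bash
python3 - <<'E'
from h import *
for n,b in(("scene",(220,180,360,300)),("side",(250,150,350,270))):
    f=imaging.grab_frame(n);c=imaging.camera_info(n)
    for nm,r,z in(("or",OR,.073),("bl",BL,.06)):
        for a,k in blobs(f,*r):
            m=cv2.moments(k);u=(m["m10"]/m["m00"],m["m01"]/m["m00"])
            if b[0]<u[0]<b[2] and b[1]<u[1]<b[3]: print(n,nm,a,np.round(u,1),np.round(ray(c,u,z),3),cv2.boundingRect(k))
E
```

```text
scene or 61.0 [288.7 259.6] [ 0.438 -0.231  0.073] (282, 255, 16, 10)
scene bl 194.0 [334.8 230.6] [ 0.602 -0.227  0.06 ] (326, 221, 20, 19)
scene bl 30.0 [275.4 240.9] [ 0.459 -0.155  0.06 ] (267, 238, 15, 8)
scene bl 27.0 [256.3 185.8] [0.554 0.046 0.06 ] (252, 181, 19, 19)
scene bl 16.5 [279.8 247.8] [ 0.453 -0.18   0.06 ] (275, 246, 10, 5)
side bl 442.0 [298.6 209.6] [ 0.478 -0.126  0.06 ] (282, 199, 33, 22)
side bl 48.5 [297.3 171.8] [ 0.479 -0.335  0.06 ] (292, 168, 12, 8)
```

Hard stop reached (30 N at z 0.064). Now lift and look.

{"name": "arm_command", "arguments": {
  "moves": [
    {"dx": 0,"dy": 0,"dz": -0.3,"ax": 0,"ay": 0,"az": 0,"hand": -1},
    {"dx": 0,"dy": 0,"dz": -1,"ax": 0,"ay": 0,"az": 0,"hand": -1},
    {"dx": 0,"dy": 0,"dz": -0.7,"ax": 0,"ay": 0,"az": 0,"hand": -1},
    {"dx": 0,"dy": 0,"dz": 0,"ax": 0,"ay": 0,"az": 0,"hand": -1}
  ]
}}

```text
time: 5.2
eef_pos: [0.4541, -0.2184, 0.1451]
eef_rot: [[0.957, -0.289, 0.005], [-0.289, -0.957, -0.002], [0.005, 0.001, -1.0]]
wrist_force: [-0.7, -0.3, -0.7]
width: 0.0003
```

```bash
python3 - <<'E'
from h import *
s=sensors.observe();c=imaging.camera_info("wrist");f=imaging.grab_frame("wrist");cv2.imwrite("pics/w2.png",f);np.save("c2.npy",np.array(c["T"]))
print(s["eef_pos"],s["wrist_force"])
y=np.array([.292,.956]);x=np.array([.956,-.292])
for a,k in blobs(f,*BL,300)[:2]:
    bx=cv2.boxPoints(cv2.minAreaRect(k));print(bx.round().tolist(),[((ray(c,q,.06)[:2]-[.474,-.1436])@np.c_[x,y]).round(4).tolist() for q in bx])
E
```

```text
[ 0.45408585 -0.21838953  0.14513131] [-0.70390912 -0.32522534 -0.6581435 ]
[[213.0, 29.0], [326.0, 27.0], [328.0, 165.0], [215.0, 167.0]] [[-0.0401, 0.0512], [0.0369, 0.0526], [0.042, -0.0415], [-0.0423, -0.043]]
[[436.0, 54.0], [503.0, 52.0], [505.0, 133.0], [438.0, 135.0]] [[0.1141, 0.0358], [0.16, 0.037], [0.1704, -0.0179], [0.1219, -0.0192]]
```

View pics/w2.png

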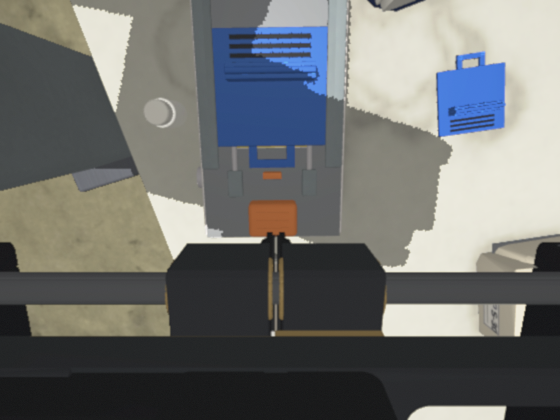

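The cover has sprung about 14 mm forward: its loop is clear of the nose, and the plate's far edge is at row 28. The tab shows whole at (273,218). Next I go behind the ledge.

{"name": "arm_command", "arguments": {
  "moves": [
    {"dx": -0.04,"dy": -0.85,"dz": 0,"ax": 0,"ay": 0,"az": 0,"hand": -1},
    {"dx": -0.03,"dy": -0.88,"dz": 0,"ax": 0,"ay": 0,"az": 0,"hand": -1},
    {"dx": 0,"dy": 0,"dz": 0.7,"ax": 0,"ay": 0,"az": 0,"hand": -1},
    {"dx": 0,"dy": 0,"dz": 0.7,"ax": 0,"ay": 0,"az": 0,"hand": -1},
    {"dx": 0,"dy": 0,"dz": 0,"ax": 0,"ay": 0,"az": 0,"hand": -1}
  ]
}}

```text
time: 5.75
eef_pos: [0.4684, -0.1497, 0.0827]
eef_rot: [[0.957, -0.289, -0.006], [-0.289, -0.957, 0.003], [-0.007, -0.001, -1.0]]
wrist_force: [0.0, 0.3, 0.5]
width: 0.0004
```

{"name": "arm_command", "arguments": {
  "moves": [
    {"dx": 0,"dy": 0,"dz": 0.2,"ax": 0,"ay": 0,"az": 0,"hand": -1},
    {"dx": 0,"dy": 0,"dz": 0,"ax": 0,"ay": 0,"az": 0,"hand": -1},
    {"dx": 0,"dy": 0,"dz": 0,"ax": 0,"ay": 0,"az": 0,"hand": -1}
  ]
}}

```text
time: 6.05
eef_pos: [0.4704, -0.1512, 0.0787]
eef_rot: [[0.957, -0.29, 0.001], [-0.29, -0.957, -0.0], [0.001, -0.0, -1.0]]
wrist_force: [-0.2, 0.2, 0.7]
width: 0.0003
```

{"name": "arm_command", "arguments": {
  "moves": [
    {"dx": 0,"dy": 0,"dz": 0.2,"ax": 0,"ay": 0,"az": 0,"hand": -1},
    {"dx": 0,"dy": 0,"dz": 0.08,"ax": 0,"ay": 0,"az": 0,"hand": -1},
    {"dx": 0,"dy": 0,"dz": 0,"ax": 0,"ay": 0,"az": 0,"hand": -1},
    {"dx": 0,"dy": 0,"dz": 0,"ax": 0,"ay": 0,"az": 0,"hand": -1}
  ]
}}

```text
time: 6.45
eef_pos: [0.4702, -0.151, 0.067]
eef_rot: [[0.957, -0.289, -0.0], [-0.289, -0.957, 0.0], [-0.0, -0.0, -1.0]]
wrist_force: [-0.1, -0.5, 0.2]
width: 0.0004
```

```bash
python3 - <<'E'
from h import *
a=imaging.grab_frame("scene");b=imaging.grab_frame("side");w=imaging.grab_frame("wrist")
a=cv2.resize(a[195:285,240:330],None,fx=4,fy=4,interpolation=cv2.INTER_CUBIC);b=cv2.resize(b[175:265,260:350],None,fx=4,fy=4,interpolation=cv2.INTER_CUBIC)
cv2.imwrite("pics/c3.png",np.hstack([a,b]))
s=sensors.observe();print(s["eef_pos"],s["wrist_force"])
E
```

```text
[ 0.47031751 -0.15099343  0.06715654] [-0.03883128 -0.99061189 -0.12764552]
```

View pics/c3.png

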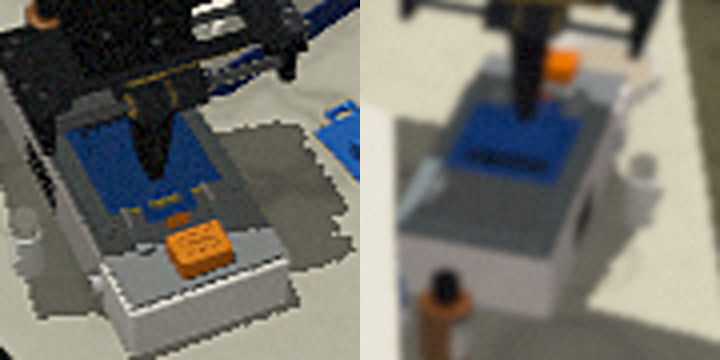

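The fingertips are on free plate behind the ledge, clear of it, and the tab is up. Now I push slowly towards +y.

{"name": "arm_command", "arguments": {
  "moves": [
    {"dx": 0,"dy": -0.15,"dz": 0,"ax": 0,"ay": 0,"az": 0,"hand": -1},
    {"dx": 0,"dy": -0.15,"dz": 0,"ax": 0,"ay": 0,"az": 0,"hand": -1},
    {"dx": 0,"dy": -0.15,"dz": 0,"ax": 0,"ay": 0,"az": 0,"hand": -1},
    {"dx": 0,"dy": -0.15,"dz": 0,"ax": 0,"ay": 0,"az": 0,"hand": -1},
    {"dx": 0,"dy": -0.15,"dz": 0,"ax": 0,"ay": 0,"az": 0,"hand": -1}
  ]
}}

```text
time: 7.1
eef_pos: [0.4791, -0.1217, 0.0671]
eef_rot: [[0.957, -0.289, 0.0], [-0.289, -0.957, -0.0], [0.0, -0.0, -1.0]]
wrist_force: [-0.8, -1.5, 1.4]
width: 0.0006
```

{"name": "arm_command", "arguments": {
  "moves": [
    {"dx": 0,"dy": -0.15,"dz": 0,"ax": 0,"ay": 0,"az": 0,"hand": -1},
    {"dx": 0,"dy": -0.15,"dz": 0,"ax": 0,"ay": 0,"az": 0,"hand": -1},
    {"dx": 0,"dy": -0.15,"dz": 0,"ax": 0,"ay": 0,"az": 0,"hand": -1},
    {"dx": 0,"dy": -0.15,"dz": 0,"ax": 0,"ay": 0,"az": 0,"hand": -1},
    {"dx": 0,"dy": 0,"dz": 0,"ax": 0,"ay": 0,"az": 0,"hand": -1}
  ]
}}

```text
time: 7.6
eef_pos: [0.486, -0.0985, 0.067]
eef_rot: [[0.957, -0.289, -0.0], [-0.289, -0.957, 0.0], [-0.0, -0.0, -1.0]]
wrist_force: [0.2, 0.8, -0.1]
width: 0.0003
```

```bash
cat > m.py <<'E'
from h import *
y=np.array([.292,.956]);x=np.array([.956,-.292])
s=sensors.observe();c=imaging.camera_info("wrist");f=imaging.grab_frame("wrist");cv2.imwrite("pics/wm.png",f)
print(s["time"],s["eef_pos"],s["wrist_force"],"finger y",(s["eef_pos"][:2]-[.474,-.1436])@np.c_[x,y])
for n in("wrist","side"):
    f=imaging.grab_frame(n);c=imaging.camera_info(n)
    for a,k in blobs(f,*BL,40)[:3]:
        bx=cv2.boxPoints(cv2.minAreaRect(k));print(n,a,bx.round().tolist(),[((ray(c,q,.06)[:2]-[.474,-.1436])@np.c_[x,y]).round(4).tolist() for q in bx])
E
python3 m.py
```

```text
7.6 [ 0.48599622 -0.09854631  0.06699066] [ 0.16368906  0.77156644 -0.08374837] finger y [-0.00168729  0.04657422]
wrist 11552.0 [[200.0, 162.0], [350.0, 162.0], [350.0, 242.0], [200.0, 242.0]] [[-0.0411, 0.0925], [0.0362, 0.0927], [0.0386, 0.0493], [-0.0432, 0.049]]
wrist 2309.5 [[469.0, 242.0], [555.0, 228.0], [561.0, 266.0], [476.0, 280.0]] [[0.1037, 0.0495], [0.1486, 0.0575], [0.1563, 0.0355], [0.1102, 0.027]]
side 542.0 [[128.0, 290.0], [222.0, 290.0], [222.0, 302.0], [128.0, 302.0]] [[0.2653, 0.4426], [0.0702, 0.3787], [0.0554, 0.4134], [0.2453, 0.4754]]
side 412.0 [[277.0, 224.0], [280.0, 205.0], [311.0, 210.0], [307.0, 230.0]] [[0.0339, 0.1007], [0.0531, 0.01], [-0.0342, 0.0106], [-0.0484, 0.1001]]
side 255.5 [[301.0, 363.0], [319.0, 363.0], [319.0, 384.0], [301.0, 384.0]] [[-0.1504, 0.5185], [-0.1829, 0.5081], [-0.1945, 0.5542], [-0.1634, 0.5642]]
```

Cover is about 53 mm from the seat; another 23 mm or so to go.

{"name": "arm_command", "arguments": {
  "moves": [
    {"dx": 0,"dy": -0.15,"dz": 0,"ax": 0,"ay": 0,"az": 0,"hand": -1},
    {"dx": 0,"dy": -0.15,"dz": 0,"ax": 0,"ay": 0,"az": 0,"hand": -1},
    {"dx": 0,"dy": -0.15,"dz": 0,"ax": 0,"ay": 0,"az": 0,"hand": -1},
    {"dx": 0,"dy": -0.12,"dz": 0,"ax": 0,"ay": 0,"az": 0,"hand": -1},
    {"dx": 0,"dy": 0,"dz": 0,"ax": 0,"ay": 0,"az": 0,"hand": -1}
  ]
}}

```text
time: 8.25
eef_pos: [0.4926, -0.0768, 0.067]
eef_rot: [[0.957, -0.288, 0.0], [-0.288, -0.957, 0.0], [0.0, -0.0, -1.0]]
wrist_force: [1.2, 0.1, 0.1]
width: 0.0005
```

```bash
python3 m.py | head -2
```

```text
8.25 [ 0.49263373 -0.07676328  0.06701609] [1.19344345 0.12436139 0.07355701] finger y [-0.00170248  0.06933696]
wrist 11548.5 [[199.0, 162.0], [350.0, 162.0], [350.0, 242.0], [199.0, 242.0]] [[-0.0416, 0.1153], [0.0362, 0.1155], [0.0386, 0.072], [-0.0438, 0.0718]]
```

Offset is about 76 mm (67 needed, stop at 85). I'll back off, rise and check.

{"name": "arm_command", "arguments": {
  "moves": [
    {"dx": 0,"dy": 0.3,"dz": 0,"ax": 0,"ay": 0,"az": 0,"hand": -1},
    {"dx": 0,"dy": 0,"dz": -0.6,"ax": 0,"ay": 0,"az": 0,"hand": -1},
    {"dx": 0,"dy": 0,"dz": -1,"ax": 0,"ay": 0,"az": 0,"hand": -1},
    {"dx": 0,"dy": 0,"dz": -1,"ax": 0,"ay": 0,"az": 0,"hand": -1},
    {"dx": 0,"dy": 1,"dz": -1,"ax": 0,"ay": 0,"az": 0,"hand": -1}
  ]
}}

```text
time: 8.9
eef_pos: [0.4788, -0.1221, 0.2083]
eef_rot: [[0.958, -0.287, 0.001], [-0.287, -0.958, 0.0], [0.001, -0.0, -1.0]]
wrist_force: [0.5, -0.7, -0.8]
width: 0.0007
```

{"name": "arm_command", "arguments": {
  "moves": [
    {"dx": 0,"dy": 1,"dz": -0.5,"ax": 0,"ay": 0,"az": 0,"hand": -1},
    {"dx": 0,"dy": 1,"dz": 0,"ax": 0,"ay": 0,"az": 0,"hand": -1},
    {"dx": 0,"dy": 0.5,"dz": 0,"ax": 0,"ay": 0,"az": 0,"hand": -1},
    {"dx": 0,"dy": 0,"dz": 0,"ax": 0,"ay": 0,"az": 0,"hand": -1},
    {"dx": 0,"dy": 0,"dz": 0,"ax": 0,"ay": 0,"az": 0,"hand": -1}
  ]
}}

```text
time: 9.4
eef_pos: [0.4494, -0.2189, 0.2262]
eef_rot: [[0.957, -0.291, -0.0], [-0.291, -0.957, 0.0], [-0.0, -0.0, -1.0]]
wrist_force: [-0.4, 0.4, -0.2]
width: 0.0003
```

```bash
python3 m.py | head -2; python3 - <<'E'
from h import *
a=imaging.grab_frame("scene")[185:325,225:345];a=cv2.resize(a,None,fx=3,fy=3);w=cv2.resize(cv2.imread("pics/wm.png"),None,fx=.78,fy=.78)
o=np.zeros((420,800,3),np.uint8);o[:,:360]=a;o[:w.shape[0],361:361+w.shape[1]]=w[:,:439];cv2.imwrite("pics/end.png",o)
E
```

```text
9.4 [ 0.44935296 -0.21886646  0.22621555] [-0.40807283  0.41117122 -0.23167012] finger y [-0.00158477 -0.07915167]
wrist 3997.5 [[232.0, 0.0], [319.0, 0.0], [319.0, 87.0], [232.0, 87.0]] [[-0.0407, 0.0939], [0.036, 0.0941], [0.0384, 0.0214], [-0.0426, 0.0211]]
```

View pics/end.png

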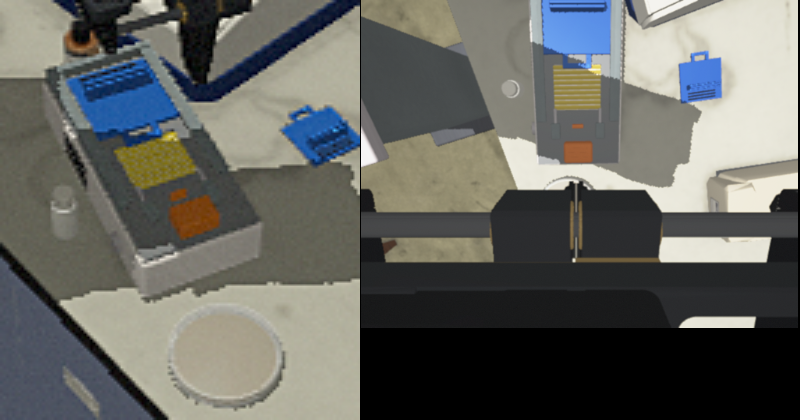

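The pleats are exposed and the tab is up, but the cover's rear loop (seat-frame y of about 21 mm) still overhangs the opening's +y edge (27 mm) by about 6 mm. There are 9 mm left before the end stop, so I'll go back and push gently up to it to clear the whole opening.

{"name": "arm_command", "arguments": {
  "moves": [
    {"dx": 0,"dy": -0.9,"dz": 0,"ax": 0,"ay": 0,"az": 0,"hand": -1},
    {"dx": 0,"dy": -0.9,"dz": 0,"ax": 0,"ay": 0,"az": 0,"hand": -1},
    {"dx": 0,"dy": -0.9,"dz": 0,"ax": 0,"ay": 0,"az": 0,"hand": -1},
    {"dx": 0,"dy": -0.73,"dz": 0.5,"ax": 0,"ay": 0,"az": 0,"hand": -1},
    {"dx": 0,"dy": 0,"dz": 1,"ax": 0,"ay": 0,"az": 0,"hand": -1}
  ]
}}

```text
time: 10.1
eef_pos: [0.4915, -0.0841, 0.1678]
eef_rot: [[0.958, -0.285, 0.006], [-0.285, -0.958, -0.001], [0.006, -0.0, -1.0]]
wrist_force: [0.2, -0.2, -1.0]
width: 0.0008
```

{"name": "arm_command", "arguments": {
  "moves": [
    {"dx": 0,"dy": 0,"dz": 1,"ax": 0,"ay": 0,"az": 0,"hand": -1},
    {"dx": 0,"dy": 0,"dz": 0.8,"ax": 0,"ay": 0,"az": 0,"hand": -1},
    {"dx": 0,"dy": 0,"dz": 0,"ax": 0,"ay": 0,"az": 0,"hand": -1},
    {"dx": 0,"dy": 0,"dz": 0,"ax": 0,"ay": 0,"az": 0,"hand": -1}
  ]
}}

```text
time: 10.5
eef_pos: [0.4898, -0.0867, 0.0948]
eef_rot: [[0.957, -0.288, -0.001], [-0.288, -0.957, 0.0], [-0.001, -0.0, -1.0]]
wrist_force: [0.9, 0.2, 0.7]
width: 0.0004
```

{"name": "arm_command", "arguments": {
  "moves": [
    {"dx": 0,"dy": 0,"dz": 0.4,"ax": 0,"ay": 0,"az": 0,"hand": -1},
    {"dx": 0,"dy": 0,"dz": 0.28,"ax": 0,"ay": 0,"az": 0,"hand": -1},
    {"dx": 0,"dy": 0,"dz": 0,"ax": 0,"ay": 0,"az": 0,"hand": -1},
    {"dx": 0,"dy": 0,"dz": 0,"ax": 0,"ay": 0,"az": 0,"hand": -1}
  ]
}}

```text
time: 10.9
eef_pos: [0.4899, -0.0872, 0.068]
eef_rot: [[0.957, -0.289, 0.001], [-0.289, -0.957, -0.0], [0.001, -0.0, -1.0]]
wrist_force: [0.3, -0.2, 1.0]
width: 0.0005
```

{"name": "arm_command", "arguments": {
  "moves": [
    {"dx": 0,"dy": -0.15,"dz": 0,"ax": 0,"ay": 0,"az": 0,"hand": -1},
    {"dx": 0,"dy": -0.12,"dz": 0,"ax": 0,"ay": 0,"az": 0,"hand": -1},
    {"dx": 0,"dy": -0.1,"dz": 0,"ax": 0,"ay": 0,"az": 0,"hand": -1},
    {"dx": 0,"dy": -0.05,"dz": 0,"ax": 0,"ay": 0,"az": 0,"hand": -1},
    {"dx": 0,"dy": 0,"dz": 0,"ax": 0,"ay": 0,"az": 0,"hand": -1}
  ]
}}

```text
time: 11.4
eef_pos: [0.4945, -0.0707, 0.0672]
eef_rot: [[0.957, -0.289, 0.0], [-0.289, -0.957, 0.0], [0.0, -0.0, -1.0]]
wrist_force: [-0.1, -0.5, 0.1]
width: -0.0
```

Finger y is now about 75.6 mm, so the offset is about 82. I'll add small steps until the stop is felt.

{"name": "arm_command", "arguments": {
  "moves": [
    {"dx": 0,"dy": -0.04,"dz": 0,"ax": 0,"ay": 0,"az": 0,"hand": -1},
    {"dx": 0,"dy": 0,"dz": 0,"ax": 0,"ay": 0,"az": 0,"hand": -1},
    {"dx": 0,"dy": 0,"dz": 0,"ax": 0,"ay": 0,"az": 0,"hand": -1}
  ]
}}

```text
time: 11.7
eef_pos: [0.4949, -0.0697, 0.0672]
eef_rot: [[0.957, -0.289, 0.0], [-0.289, -0.957, 0.0], [0.0, -0.0, -1.0]]
wrist_force: [0.8, -2.6, 1.2]
width: 0.0003
```

{"name": "arm_command", "arguments": {
  "moves": [
    {"dx": 0,"dy": -0.03,"dz": 0,"ax": 0,"ay": 0,"az": 0,"hand": -1},
    {"dx": 0,"dy": 0,"dz": 0,"ax": 0,"ay": 0,"az": 0,"hand": -1}
  ]
}}

```text
time: 11.9
eef_pos: [0.495, -0.0694, 0.0674]
eef_rot: [[0.957, -0.289, -0.0], [-0.289, -0.957, -0.001], [0.0, 0.001, -1.0]]
wrist_force: [-3.8, -12.3, 4.3]
width: 0.0008
```

The end stop is felt (12 N). Retreating.

{"name": "arm_command", "arguments": {
  "moves": [
    {"dx": 0,"dy": 0.2,"dz": 0,"ax": 0,"ay": 0,"az": 0,"hand": -1},
    {"dx": 0,"dy": 0.1,"dz": -0.4,"ax": 0,"ay": 0,"az": 0,"hand": -1},
    {"dx": 0,"dy": 0,"dz": -1,"ax": 0,"ay": 0,"az": 0,"hand": -1},
    {"dx": 0,"dy": 0,"dz": -1,"ax": 0,"ay": 0,"az": 0,"hand": -1},
    {"dx": 0,"dy": 1,"dz": -1,"ax": 0,"ay": 0,"az": 0,"hand": -1}
  ]
}}

```text
time: 12.4
eef_pos: [0.4818, -0.1122, 0.2002]
eef_rot: [[0.958, -0.286, 0.001], [-0.286, -0.958, 0.001], [0.0, -0.001, -1.0]]
wrist_force: [1.3, 0.1, 0.4]
width: 0.0007
```

{"name": "arm_command", "arguments": {
  "moves": [
    {"dx": 0,"dy": 1,"dz": -0.5,"ax": 0,"ay": 0,"az": 0,"hand": -1},
    {"dx": 0,"dy": 0.7,"dz": 0,"ax": 0,"ay": 0,"az": 0,"hand": -1},
    {"dx": 0,"dy": 0,"dz": 0,"ax": 0,"ay": 0,"az": 0,"hand": -1},
    {"dx": 0,"dy": 0,"dz": 0,"ax": 0,"ay": 0,"az": 0,"hand": -1},
    {"dx": 0,"dy": 0,"dz": 0,"ax": 0,"ay": 0,"az": 0,"hand": -1}
  ]
}}

```text
time: 12.9
eef_pos: [0.4618, -0.1782, 0.2182]
eef_rot: [[0.957, -0.289, -0.001], [-0.289, -0.957, 0.001], [-0.001, -0.001, -1.0]]
wrist_force: [-0.5, -0.0, -0.5]
width: 0.0003
```

```bash
python3 m.py | head -2; python3 - <<'E'
from h import *
a=imaging.grab_frame("scene")[185:325,225:345];a=cv2.resize(a,None,fx=3,fy=3);w=cv2.imread("pics/wm.png")[:,60:500]
cv2.imwrite("pics/end2.png",np.hstack([a,w]))
E
```

```text
12.9 [ 0.46175638 -0.17819781  0.21816526] [-0.48677045 -0.03269847 -0.45859009] finger y [-0.00160234 -0.03665064]
wrist 8540.0 [[231.0, 14.0], [319.0, 14.0], [319.0, 125.0], [231.0, 125.0]] [[-0.0411, 0.1221], [0.0353, 0.1224], [0.0384, 0.0287], [-0.0436, 0.0284]]
```

View pics/end2.png

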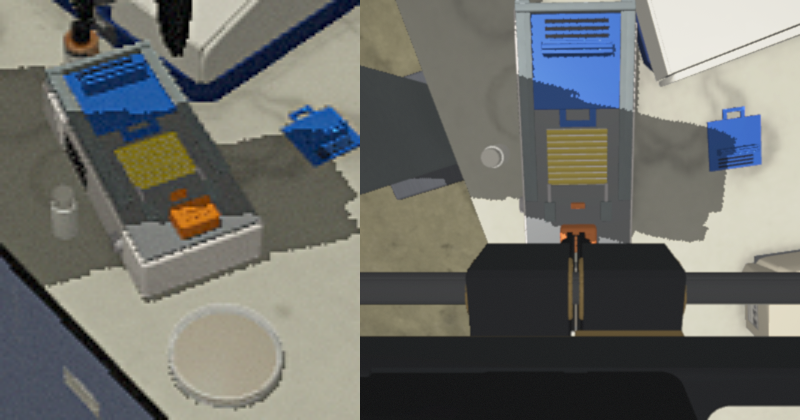

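The whole yellow opening (wrist px 547–607 × 127–186) is uncovered, including under the loop. The cover lies flat in its rails against the end stop, the tab is up, the vial and dish stand, and so does the bottle at (80,40). Handing in.

```bash
python3 -c "
from workcell import env
print(env.job_done())"
```

```text
the job is handed in; nothing more can be done
None
```

The filter is open for inspection, and I handed the job in at about 13 s, well inside the 38 s limit.

- **Tab and cover:** I pressed the orange tab to its hard stop, with about 30 N at the wrist. The cover sprang roughly 14 mm, and the tab came back up when I let go. I then pushed the cover along its rails with shut fingers behind the ledge.
- **Extra push:** After the first push the cover was about 76 mm from its seat, past the 67 mm stated as clear. The picture still showed its rear loop hanging over the opening by about 6 mm. I went back and pushed it gently to the end stop, felt at about 12 N.
- **Last checks:** The final pictures showed the whole yellow opening uncovered and the cover lying flat in its rails at about 83 mm by the camera (the stop is at 85 mm). The tab was up, and the bottle, dish and vial looked undisturbed. The wrist force was back near zero with the arm clear. No check disagreed after the second push.

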